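# Clamp the sample jar and unscrew its tight cap

### The job

Lower the hinged metal frame fully down over the shoulders of the square glass jar, so that the jar is braced in its stand. Then unscrew the tight cap counter-clockwise (seen from above) without pulling the jar up, and once its threads let go lift it straight up until its lower rim is just clear of the jar's mouth, a couple of centimetres above it. Finish while holding the cap there, level and right above the jar, with the frame still down and the small office things beside the work left where they are.

Things in the scene. Friction and masses are not known exactly. Their poses are not given: they have to be found in the camera images.
- stand: Grey plastic jar stand fixed to the desk. Foot plate 135 x 130 x 10 mm with a shallow square pocket (walls up to 24 mm above the desk, 2 mm wider than the jar) that keeps the jar from turning. Origin: on the desk, under the pocket's centre; z up; -x is its front (the side away from the hinge), roughly towards the robot. Two hinge ears, 72 mm high, stand at its rear, 58 mm behind the origin
- frame (a joint): Angle of the aluminium hold-down frame on the stand, rad: 0 = lying level over the jar's shoulders (closed, its stop; its top face is then 67 mm above the desk), positive = tilted up at its front end; it starts 0.7 to 1.1 up. Its hinge is stiff, so it stays where it is left; about 3 N down on the tab moves it
- frame_hinge (a point): Middle of the frame's hinge axis, 64 mm above the desk at the rear of the stand; the axis runs along the stand's y. The frame is a flat rectangle 104 mm wide, 6 mm thick, with a 68 x 78 mm opening that passes round the cap; its front bar ends 114 mm from the hinge, the tab 137 mm
- frame_tab (a point): Top face of the frame's front tab (44 mm wide along the stand's y, 24 mm long), 125 mm from the hinge axis: push here to lower the frame. Moves with the frame
- jar: Square clear glass jar with pale contents, 84 x 84 mm, 50 mm high to its shoulders, standing loose in the stand's pocket with its foot 10 mm above the desk; round threaded neck up to 80 mm above the foot with a springy seal on top (84 mm when the cap is off). About 0.5 kg. Origin: centre of its underside, z up. It stays in the stand
- cap: Round plain steel screw cap, 58 mm across, 32 mm high, about 60 g; upper 14 mm solid and ribbed (the part to grip), the skirt below 1 mm smaller in radius. Origin: centre of its lower rim, z up along the screw axis; screwed on it lies 62 mm above the jar's origin, 5 mm above the closed frame. Its sprung seal makes it tight: 0.2 to 0.5 N m to turn, so grip it firmly (30 N or more)
- seal_stamp: Small wooden stamp, 22 x 30 x 60 mm, standing to the left of the stand. Origin: centre of its underside. Leave it alone
- ink_pad: Flat ink pad, 58 x 85 x 14 mm, lying behind the stand, to its right. Origin: centre of its underside. Leave it alone
- stapler: Stapler, 35 x 128 x 62 mm, standing further to the left. Origin: centre of its underside. Leave it alone
- cap_grip (a point): Point on the cap's axis at the height to grip, 24 mm above its lower rim. The cap cannot be lifted until turned about 50 to 56 degrees counter-clockwise, seen from above; it is free from there to about 84 degrees, where it meets a stop: 70 to 75 degrees is right. It rises up to 2 mm as it turns and, if not held down, up to 2 mm more when the threads let go
Not all that is in view belongs to the job. Of the things shaped like the cap, the steel one is meant.

How it is judged:
By the outcome, as a careful person would: the job done as asked, in the order asked, and still so for the second after the job is handed in, while the arm keeps its last pose, push and grip.
It also fails if it takes over 51 s, if anything falls off the work surface, if the arm or the gripper's body presses on something with over 40 N, if the wrist force passes 120 N, or if a joint passes its speed limit or range.

### The arm

A 6-joint arm with a two-finger parallel gripper is mounted at the origin on a cart in front of the work surface, level with it; the furniture and walls round the work are solid. World frame = base frame: x ahead of the robot, y to its left, z up, the work surface at z = 0. Lengths are in m, angles in rad, forces in N, time in s.
With the tool pointing down it reaches from about 0.225 to 0.875 m from the base axis. Payload 3.4 kg.
Tool frame: the origin (TCP) lies midway between the tips of the shut fingers; the grasp point (between the pads) lies 19 mm behind it (manip.grip_point_offset is the distance from the TCP to the grasp point, in m); x points along the fingers, y is the direction in which the jaws open and shut, and the axes are right-handed (so a half turn about x gives the same grasp; the last joint's range is limited). The gripper opens to 85 mm and grips with 20 to 120 N. Pads are 22 mm wide; open, the fingers measure 114 mm over their backs; the gripper's body (76 mm by 85 mm) begins 54 mm behind the grasp point. The pads swing forward as they close: fully open they stand 13 mm farther back than shut.
Start: joints at [-1.247, 0.276, 1.505, -0, 1.361, -0.121], TCP at [0.247, -0.519, 0.231] pointing down, gripper open.
Joint ranges: [-2.89, 2.89], [-0.75, 2.08], [0.22, 2.7], [-1.18, 4.32], [0.11, 2.71], [-2.7, 2.7]. Speed limits (rad/s): [2.57, 2.57, 3.14, 3.14, 3.14, 3.14].

### API

Orientations are given as a unit quaternion [w, x, y, z].
In Python, from rig import manip gives the robot as it stands.
- The arm moves only by the shell command python3 -m crank 'ROWS' [FORCE]. ROWS is a JSON object of lists of equal length, an entry for each row: "grip": the opening, from 0 (shut) to 1 (fully open); "slide": the shift along the world's x, y, z in cm, a list of three; "roll": the turn about the world's z in degrees. In form: {"grip": [grip, ...], "slide": [[dx, dy, dz], ...], "roll": [roll, ...]}. A call has 1 to 20 rows; each row is the pose to reach, as a shift and turn from the pose commanded when the call began; what a row does not reach only later rows make up. A row lasts 1/10 s, in which the tool goes at most 50 mm and 8.59 degrees, less where a joint would pass 70% of its speed; a pose out of reach is approached as far as the arm can. A call with a gripper value outside its range is refused whole. The fingers move at their own pace and stop on an object; FORCE is the grip in N (left out, the last holds). Time passes only in rows, so rows that repeat a pose let the fingers close. It gives the time, the measured TCP pose, the force and the opening at its end, in the units of the state.
- manip.get_state(): the state, without advancing time (a new reading comes with each control period).
- manip.get_image(name): name is "scene" or "side" or "wrist"; returns a dict with "frame" (480x640x3 uint8, red, green, blue), "K" (3x3 intrinsics, pixels), "R" (3x3) and "t" (3): a world point X has camera coordinates R X + t. Camera axes: x right, y down, z forward; pixel columns grow to the right and rows downward; lengths in m; the calibration is good to about 2 mm. A picture is of the moment at which its call begins. There is no depth.
- manip.sign_off(): hands the job in, once; it reports no verdict.
The state is a dict: "clock": time; "qpos": joint angles; "qd": joint speeds; "effort": joint torques, N m; "position": TCP position; "ee_rot": TCP orientation; "contact_force": force on the tool from outside, world axes, zero at the start; "moment": the same for the moment, N m; "width": finger opening in m.
Only numpy, scipy, OpenCV 4.12 (cv2) and the standard library are available. Lean on these libraries where they do the work, as an engineer would, in place of code of your own. Each camera call takes 0.05 s, during which the arm holds its last target. There are 200 camera calls.

## Working session

There is one attempt and no reset: what is moved stays moved. The work goes in short steps, Python scripts to look and compute and a shell command to move; the robot and the scene stay as the last step left them, time stands still between calls to the robot, and variables do not carry over. Pictures are saved under pics/ and viewed, on a budget of 10 in all, crops included, one or two more only if the job needs it, and the job is handed in when it is done.

```bash
mkdir -p pics; ls; python3 - <<'E'
from rig import manip
import cv2,json,numpy as np
s=manip.get_state();print({k:np.round(v,4).tolist() for k,v in s.items()}, manip.grip_point_offset)
for n in("scene","side"):
    d=manip.get_image(n);cv2.imwrite(f"pics/{n}0.png",d["frame"][:,:,::-1])
    np.savez(f"{n}0.npz",**d);print(n,np.round(d["K"],1).tolist(),np.round(d["R"],3).tolist(),np.round(d["t"],3).tolist())
E
```

```text
pics
{'clock': 0.0, 'qpos': [-1.247, 0.2766, 1.5061, -0.0, 1.3607, -0.121], 'qd': [0.0, 0.0007, -0.0001, 0.0011, -0.002, 0.0004], 'effort': [0.0004, -41.6772, -24.5809, -0.0001, 0.0112, -0.0], 'position': [0.2472, -0.5186, 0.2304], 'ee_rot': [-0.1553, -0.6896, -0.1566, 0.6898], 'contact_force': [0.171, 0.5381, 0.143], 'moment': [-0.0067, 0.0303, 0.0114], 'width': 0.0855} 0.0187
scene [[500.9, 0.0, 307.6], [0.0, 500.9, 235.1], [0.0, 0.0, 1.0]] [[-0.628, -0.778, 0.009], [-0.453, 0.356, -0.818], [0.633, -0.517, -0.576]] [0.281, 0.359, 0.665]
side [[454.1, 0.0, 317.7], [0.0, 454.1, 235.3], [0.0, 0.0, 1.0]] [[1.0, -0.032, 0.002], [-0.018, -0.603, -0.797], [0.026, 0.797, -0.604]] [-0.526, 0.018, 1.165]
```

View pics/scene0.png

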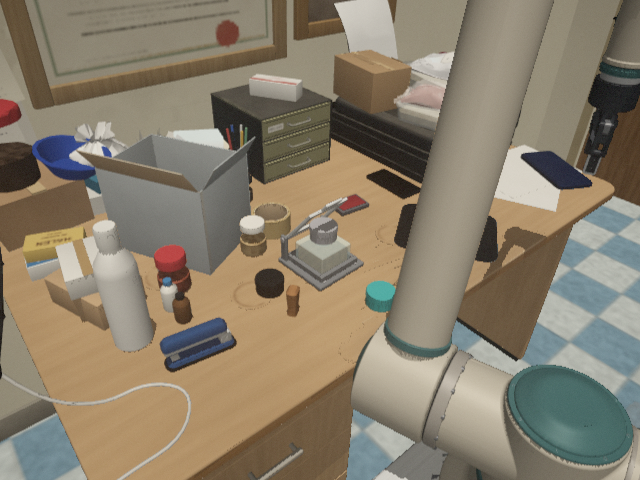

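View pics/side0.png

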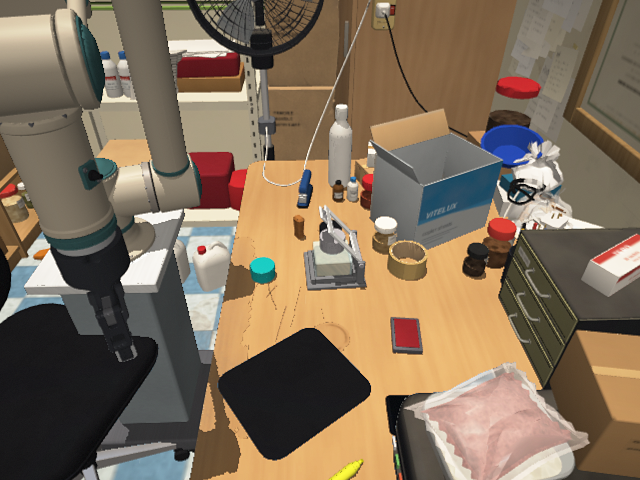

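Scene view: the stand with jar is at about (322,255), frame raised towards its rear. Cap-shaped things are the grey steel cap on the jar (323,231), a black one (270,283) and a teal one (381,296). The steel one on the jar in the stand fits. I'll confirm with an enlarged crop of both views.

```bash
python3 - <<'E'
import cv2,numpy as np
a=cv2.imread("pics/scene0.png")[190:290,270:370];b=cv2.imread("pics/side0.png")[200:300,290:390]
f=lambda i:cv2.resize(i,(400,400),interpolation=cv2.INTER_CUBIC)
# 4x: scene origin (270,190), side origin (290,200)
cv2.imwrite("pics/crop0.png",np.hstack([f(a),f(b)]))
E
```

```text
(no output)
```

View pics/crop0.png

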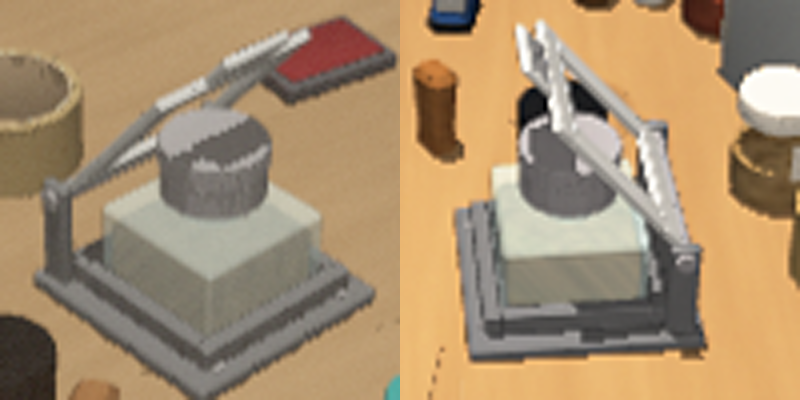

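Crop: a steel cap on the glass jar, screwed on under the raised frame, so it is the right one. Cap top centre is near scene (323.5,225) and side (332.5,234.5); the hinge ear is at the rear and the tab tip near scene (345,199).

```bash
cat > h.py <<'E'
import numpy as np,cv2
C={n:dict(np.load(n+"0.npz")) for n in("scene","side")}
def ray(n,u,v,c=None):
    c=c or C[n]; d=c["R"].T@np.linalg.solve(c["K"],[u,v,1.]); return -c["R"].T@c["t"],d/np.linalg.norm(d)
def plane(n,u,v,z,c=None):
    o,d=ray(n,u,v,c); return o+d*(z-o[2])/d[2]
def tri(a,b):
    A=np.zeros((3,3));y=np.zeros(3)
    for n,p in(("scene",a),("side",b)):
        o,d=ray(n,*p);M=np.eye(3)-np.outer(d,d);A+=M;y+=M@o
    return np.linalg.solve(A,y)
S=lambda x,y:(270+x/4-.4,190+y/4-.4)
D=lambda x,y:(290+(x-400)/4-.4,200+y/4-.4)
E
python3 - <<'E'
from h import *
np.set_printoptions(precision=4,suppress=True)
print("cap top",plane("scene",*S(214,140),.104),plane("side",*D(570,138),.104),tri(S(214,140),D(570,138)))
for l,p in dict(left=(103,210),front=(210,272),right=(322,215)).items(): print("jar S",l,plane("scene",*S(*p),.06))
for l,p in dict(bl=(492,168),nl=(503,250),nr=(647,250)).items(): print("jar D",l,plane("side",*D(*p),.06))
for l,p in dict(left=(36,280),front=(205,388),right=(376,292)).items(): print("foot S",l,plane("scene",*S(*p),.008))
for l,p in dict(nl=(471,352),nr=(705,345),bl=(455,210)).items(): print("foot D",l,plane("side",*D(*p),.008))
print("tab tips near side", tri(S(308,36),D(532,75)),tri(S(308,36),D(532,90)),"tip other", tri(S(285,33),D(520,28)))
print("hinge near scene (left ear)",plane("scene",*S(52,195),.064)," near side (right ear)",plane("side",*D(685,258),.064))
E
```

```text
cap top [ 0.5546 -0.1258  0.104 ] [ 0.5546 -0.1203  0.104 ] [ 0.5536 -0.124   0.106 ]
jar S left [ 0.5896 -0.081   0.06  ]
jar S front [ 0.5146 -0.0908  0.06  ]
jar S right [ 0.5156 -0.168   0.06  ]
jar D bl [ 0.5112 -0.09    0.06  ]
jar D nl [ 0.5156 -0.1644  0.06  ]
jar D nr [ 0.5958 -0.1668  0.06  ]
foot S left [ 0.6179 -0.0569  0.008 ]
foot S front [ 0.4938 -0.0715  0.008 ]
foot S right [ 0.4966 -0.194   0.008 ]
foot D nl [ 0.4968 -0.1911  0.008 ]
foot D nr [ 0.629  -0.1894  0.008 ]
foot D bl [ 0.4887 -0.0647  0.008 ]
tab tips near side [ 0.5279 -0.1571  0.1701] [ 0.5297 -0.1616  0.1656] tip other [ 0.5216 -0.1345  0.1839]
hinge near scene (left ear) [ 0.6124 -0.0649  0.064 ]  near side (right ear) [ 0.6155 -0.1788  0.064 ]
```

```bash
python3 -m crank '{"grip":[0,0,0,0,0,0,0,0,0,0,0,0,0,0,0,0],"slide":[[2,3,1],[5,7,2],[8,11,2],[11,15,2],[14,19,2],[17,23,2],[20,27,2],[23,31,2],[26,35,2],[28,37.5,2],[29,39,2],[29.3,39.5,2],[29.3,39.5,2],[29.3,39.5,2],[29.3,39.5,2],[29.3,39.5,2]],"roll":[-3,-7,-12,-16,-20,-24,-24,-24,-24,-24,-24,-24,-24,-24,-24,-24]}' 40
python3 - <<'E'
from rig import manip
import cv2,numpy as np
s=manip.get_state();print({k:np.round(v,3).tolist() for k,v in s.items() if k in("clock","qpos","position","ee_rot","width","contact_force")})
f=lambda i:cv2.resize(i,(400,400),interpolation=cv2.INTER_CUBIC)
a=manip.get_image("scene")["frame"][150:290,250:390,::-1];b=manip.get_image("side")["frame"][150:290,270:410,::-1]
cv2.imwrite("pics/c1.png",np.hstack([f(a),f(b)]))
E
```

```text
clock: 1.7
position: [0.5399, -0.1251, 0.2514]
ee_rot: [-0.009, -0.707, -0.008, 0.707]
contact_force: [-0.1, -0.5, -0.4]
width: -0.0002
{'clock': 1.7, 'qpos': [-0.353, 0.234, 1.514, -0.0, 1.394, 1.194], 'position': [0.54, -0.125, 0.251], 'ee_rot': [-0.009, -0.707, -0.008, 0.707], 'contact_force': [-0.077, -0.501, -0.414], 'width': -0.0}
```

View pics/c1.png

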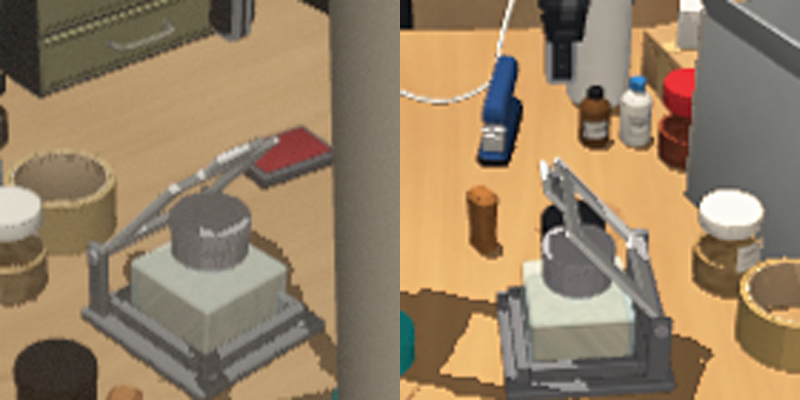

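The frame is unchanged and the closed fingertips are above the tab. Now I'll press it down along its arc.

```bash
python3 -m crank '{"grip":[0,0,0,0,0,0,0,0,0,0,0,0,0,0,0,0,0,0],"slide":[[0,0,-2],[0,0,-4],[0,0,-5.5],[0,0,-6.5],[-0.1,0,-7.3],[-0.2,0,-8],[-0.5,0,-8.6],[-1.1,0,-9.2],[-1.7,0,-9.8],[-2.2,0,-10.3],[-2.7,0,-10.9],[-3.2,0,-11.6],[-3.6,0,-12.3],[-4,0,-13.1],[-4.3,0,-13.9],[-4.5,0,-14.6],[-4.6,0,-15],[-4.6,0,-15]],"roll":[0,0,0,0,0,0,0,0,0,0,0,0,0,0,0,0,0,0]}'
python3 - <<'E'
from rig import manip
import cv2,numpy as np
f=lambda i:cv2.resize(i,(400,400),interpolation=cv2.INTER_CUBIC)
a=manip.get_image("scene")["frame"][170:290,250:370,::-1];b=manip.get_image("side")["frame"][190:310,270:390,::-1]
cv2.imwrite("pics/c2.png",np.hstack([f(a),f(b)]))
E
```

```text
clock: 3.6
position: [0.4937, -0.1237, 0.1005]
ee_rot: [-0.009, -0.706, -0.009, 0.708]
contact_force: [-0.2, 0.8, 0.3]
width: -0.0003
```

View pics/c2.png

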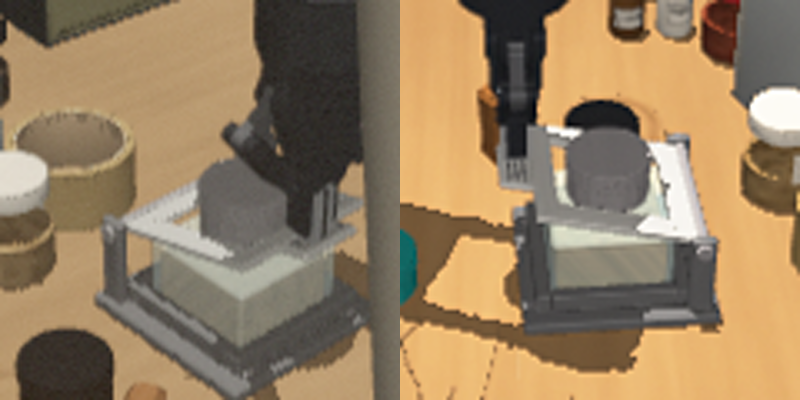

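The frame is about 0.25 rad from closed with the fingertip on the tab (side crop ~(515,180)). I'll continue down to the stop.

```bash
python3 -m crank '{"grip":[0,0,0,0,0,0,0,0,0,0],"slide":[[-0.2,0,-0.6],[-0.3,0,-1.2],[-0.4,0,-1.8],[-0.4,0,-2.3],[-0.4,0,-2.7],[-0.4,0,-3.0],[-0.4,0,-3.2],[-0.4,0,-3.4],[-0.4,0,-3.5],[-0.4,0,-3.5]],"roll":[0,0,0,0,0,0,0,0,0,0]}'
```

```text
clock: 4.7
position: [0.4903, -0.1239, 0.0669]
ee_rot: [-0.009, -0.707, -0.009, 0.707]
contact_force: [-2.4, 0.3, 5.7]
width: -0.0003
```

```bash
python3 -m crank '{"grip":[0,0,0,0],"slide":[[0,0,-0.1],[0,0,-0.2],[0,0,-0.3],[0,0,-0.3]],"roll":[0,0,0,0]}'
```

```text
clock: 5.1
position: [0.4904, -0.124, 0.0666]
ee_rot: [0.009, 0.707, 0.009, -0.707]
contact_force: [-6.9, 2.5, 25.3]
width: -0.0002
```

The frame is at its stop: force rises to 25 N with no motion. Retreat up, open, and look at the cap with the frame down.

```bash
python3 -m crank '{"grip":[0,0,0,0,1,1,1,1,1,1,1,1,1,1,1],"slide":[[0,0,1],[0,0,3],[0,0,6],[0,0,8],[1,0,10],[3,0,10.5],[5,0,10.5],[6.4,0,10.5],[6.4,0,10.5],[6.4,0,10.5],[6.4,0,10.5],[6.4,0,10.5],[6.4,0,10.5],[6.4,0,10.5],[6.4,0,10.5]],"roll":[0,0,0,0,0,0,0,0,0,0,0,0,0,0,0]}'
python3 - <<'E'
from rig import manip
import cv2,numpy as np
f=lambda i:cv2.resize(i,(400,400),interpolation=cv2.INTER_CUBIC)
I={n:manip.get_image(n) for n in("scene","side","wrist")}
for n,d in I.items(): np.savez(n+"3.npz",**d)
b=I["side"]["frame"][190:310,270:390,::-1]
w=cv2.resize(I["wrist"]["frame"][:,:,::-1],(400,300)); w=np.vstack([w,np.zeros((100,400,3),np.uint8)])
cv2.imwrite("pics/c3.png",np.hstack([w,f(b)]))
E
```

```text
clock: 6.6
position: [0.5543, -0.1241, 0.1684]
ee_rot: [0.009, 0.707, 0.009, -0.707]
contact_force: [-0.5, 0.2, -0.3]
width: 0.0857
```

View pics/c3.png

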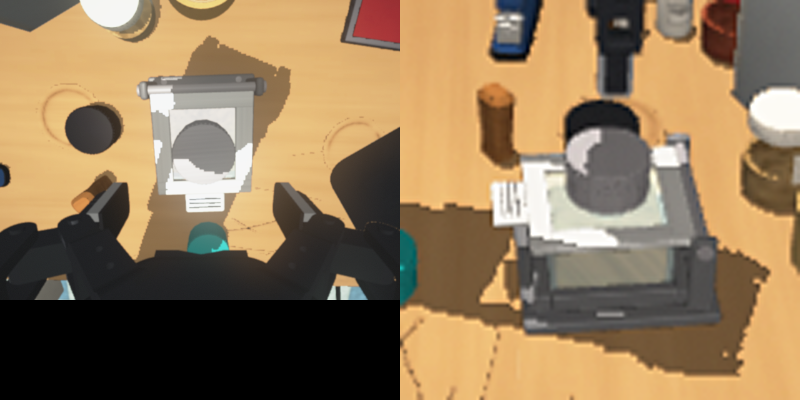

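The wrist view shows the frame lying flat round the cap, with the cap top near wrist (326,242) full-res. I'll refine the cap centre and the stand's yaw.

```bash
python3 - <<'E'
from h import *
c=dict(np.load("wrist3.npz"));g=cv2.cvtColor(c["frame"],cv2.COLOR_RGB2GRAY)
r=cv2.HoughCircles(cv2.medianBlur(g,3)[180:310,260:400],cv2.HOUGH_GRADIENT_ALT,1,5,param1=150,param2=.5,minRadius=35,maxRadius=70)
np.set_printoptions(precision=4,suppress=True)
if r is not None:
  for x,y,R in r[0]:
    p=plane("",260+x,180+y,.104,c);q=plane("",260+x+R,180+y,.104,c);print(260+x,180+y,R,p,np.linalg.norm(p-q))
print("by eye",plane("",326,242,.104,c))
h1=plane("",143*1.6,89*1.6,.064,c);h2=plane("",260*1.6,86*1.6,.064,c);print("hinge",h1,h2,(h1+h2)/2)
t=[plane("",x*1.6,y*1.6,.067,c) for x,y in((187,211),(224,210))];print("tab",t)
E
```

```text
323.0 245.0 50.35726 [ 0.5559 -0.1243  0.104 ] 0.028273644624287334
330.0 234.0 59.607246 [ 0.5624 -0.128   0.104 ] 0.03321010565889539
330.0 234.0 40.87127 [ 0.5624 -0.128   0.104 ] 0.022771055190206113
by eye [ 0.5577 -0.1259  0.104 ]
hinge [ 0.6093 -0.0641  0.064 ] [ 0.6153 -0.1808  0.064 ] [ 0.6123 -0.1225  0.064 ]
tab [array([ 0.476 , -0.1098,  0.067 ]), array([ 0.4784, -0.1516,  0.067 ])]
```

```bash
python3 -m crank '{"grip":[1,1,1,1,1,1,0,0,0,0,0,0,0,0,0,0],"slide":[[0.1,-0.05,-2.5],[0.1,-0.05,-5.5],[0.1,-0.05,-7.5],[0.1,-0.05,-9],[0.1,-0.05,-9.5],[0.1,-0.05,-9.5],[0.1,-0.05,-9.5],[0.1,-0.05,-9.5],[0.1,-0.05,-9.5],[0.1,-0.05,-9.5],[0.1,-0.05,-9.5],[0.1,-0.05,-9.5],[0.1,-0.05,-9.5],[0.1,-0.05,-9.5],[0.1,-0.05,-9.5],[0.1,-0.05,-9.5]],"roll":[0,0,0,0,0,0,0,0,0,0,0,0,0,0,0,0]}' 70
python3 - <<'E'
from rig import manip
import cv2,numpy as np
f=lambda i:cv2.resize(i,(400,400),interpolation=cv2.INTER_CUBIC)
a=manip.get_image("scene")["frame"][170:290,250:370,::-1];b=manip.get_image("side")["frame"][190:310,270:390,::-1]
cv2.imwrite("pics/c4.png",np.hstack([f(a),f(b)]));print(manip.get_state()["moment"])
E
```

```text
clock: 8.35
position: [0.5564, -0.1257, 0.0748]
ee_rot: [0.01, 0.708, 0.008, -0.706]
contact_force: [0.3, -2.7, 6.0]
width: 0.056
[-0.37596708  0.09250112  0.05418447]
```

View pics/c4.png

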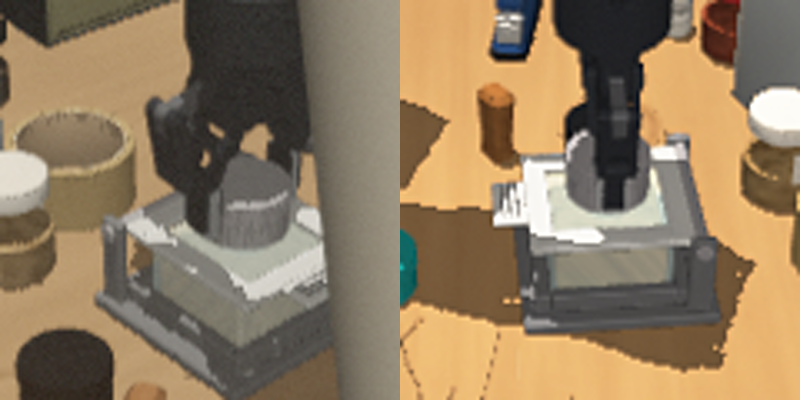

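Width is 56 mm with light forces: the jaws hold the cap and the frame is still down. I'll start the turn by 25° and check.

```bash
python3 -m crank '{"grip":[0,0,0,0,0,0,0,0],"slide":[[0,0,0],[0,0,0],[0,0,0],[0,0,0.05],[0,0,0.05],[0,0,0.05],[0,0,0.05],[0,0,0.05]],"roll":[4,8,12,16,20,25,25,25]}' 90
python3 -c "
from rig import manip;s=manip.get_state();print(s['moment'],s['qpos'])"
```

```text
clock: 9.25
position: [0.5555, -0.1249, 0.0752]
ee_rot: [0.163, 0.689, 0.162, -0.688]
contact_force: [-2.4, -1.6, 7.3]
width: 0.056
[0.03297496 0.43249452 0.14849729] [-3.43051964e-01  3.95811520e-01  1.74496523e+00 -5.63655271e-04
  9.99630047e-01  7.65249513e-01]
```

```bash
python3 -m crank '{"grip":[0,0,0,0,0,0,0,0,0,0],"slide":[[0,0,0],[0,0,0],[0,0,0],[0,0,0.03],[0,0,0.05],[0,0,0.05],[0,0,0.1],[0,0,0.1],[0,0,0.1],[0,0,0.1]],"roll":[6,12,18,24,30,36,42,48,48,48]}'
python3 -c "
from rig import manip;s=manip.get_state();print(s['moment'],s['qpos'][5])"
```

```text
clock: 10.25
position: [0.5569, -0.1246, 0.0775]
ee_rot: [0.429, 0.564, 0.427, -0.562]
contact_force: [-0.8, 0.4, 13.4]
width: 0.0559
[0.18700152 0.34626301 0.00682918] -0.07224090009402043
```

Turned 73°. The cap has risen about 2.5 mm, pushes up 13 N and the torque is gone, so the threads have probably let go. I'll lift gently and check the force.

```bash
python3 -m crank '{"grip":[0,0,0,0,0,0],"slide":[[0,0,0.1],[0,0,0.2],[0,0,0.3],[0,0,0.4],[0,0,0.5],[0,0,0.5]],"roll":[0,0,0,0,0,0]}'
```

```text
clock: 10.85
position: [0.5552, -0.1245, 0.0795]
ee_rot: [-0.428, -0.563, -0.428, 0.563]
contact_force: [0.3, -0.6, -0.3]
width: 0.0555
```

```bash
python3 -m crank '{"grip":[0,0,0,0,0,0,0,0,0,0,0,0,0,0],"slide":[[0,0,0.2],[0,0,0.5],[0,0,0.8],[0,0,1.1],[0,0,1.5],[0,0,1.9],[0,0,2.3],[0,0,2.7],[0,0,3.1],[0,0,3.4],[0,0,3.6],[0,0,3.6],[0,0,3.6],[0,0,3.6]],"roll":[0,0,0,0,0,0,0,0,0,0,0,0,0,0]}'
python3 - <<'E'
from rig import manip
import cv2,numpy as np
f=lambda i:cv2.resize(i,(400,400),interpolation=cv2.INTER_CUBIC)
I={n:manip.get_image(n) for n in("scene","side")}
a=I["scene"]["frame"][170:290,250:370,::-1];b=I["side"]["frame"][190:310,270:390,::-1]
cv2.imwrite("pics/c5.png",np.hstack([f(a),f(b)]))
E
```

```text
clock: 12.25
position: [0.5553, -0.1246, 0.1156]
ee_rot: [-0.428, -0.563, -0.428, 0.563]
contact_force: [0.4, 0.1, -0.9]
width: 0.0556
```

View pics/c5.png

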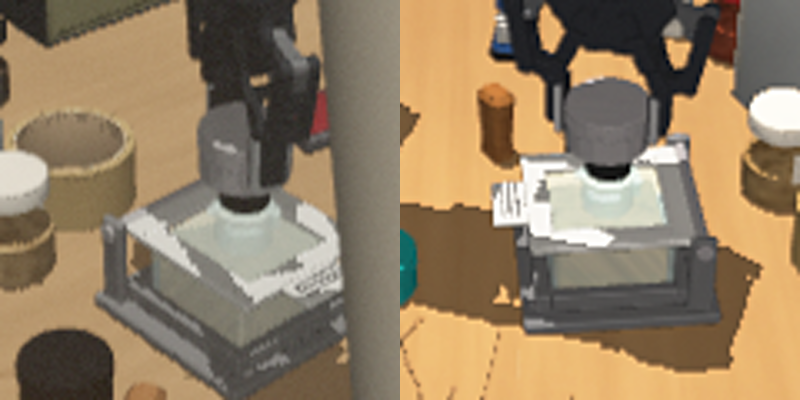

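The cap is held level above the jar, the neck and dark seal show below it, and the frame is still down. I'll check the rim height numerically: the rim's lowest point is at side crop (607,163) and scene crop (230,190).

```bash
python3 - <<'E'
from h import *
a=np.linspace(0,2*np.pi,73)
for n,o in(("scene",(250,170)),("side",(270,190))):
    c=C[n]
    for z in(.100,.106,.112,.118):
        P=np.c_[.5553+.028*np.cos(a),-.1246+.028*np.sin(a),0*a+z]@c["R"].T+c["t"];p=P@c["K"].T;p=p[:,:2]/p[:,2:]
        i=p[:,1].argmax();print(n,z,"lowest rim in crop",((p[i]-o)/.3).round(0))
E
```

```text
scene 0.1 lowest rim in crop [242. 214.]
scene 0.106 lowest rim in crop [242. 206.]
scene 0.112 lowest rim in crop [242. 197.]
scene 0.118 lowest rim in crop [242. 189.]
side 0.1 lowest rim in crop [211. 181.]
side 0.106 lowest rim in crop [211. 174.]
side 0.112 lowest rim in crop [211. 167.]
side 0.118 lowest rim in crop [211. 160.]
```

Both views put the rim at about z = 0.114–0.117, about 2 cm above the seal and 2.5 cm above the mouth. I'm handing it in.

```bash
python3 -c "
from rig import manip;print(manip.sign_off());s=manip.get_state();print(s['clock'],s['position'],s['width'],s['contact_force'])"
```

```text
the job is handed in; nothing more can be done
None
the job is handed in; nothing more can be done
```

I pressed the frame down to its stop, unscrewed the steel cap about 73° counter-clockwise and lifted it straight up. The job was handed in at about 12.4 s, with the cap held over the jar.

- **Frame:** at the stop the push rose to 25 N with no further movement. The last pictures show it still down round the neck.
- **Cap:** it is level and right above the jar, gripped with 90 N. Its rim is at about z = 0.114–0.117 m in both views, roughly 2 to 2.5 cm above the mouth. The lift needed almost no force, so the jar was not pulled up.
- **Surroundings:** the stamp stood where it was in the last pictures. I did not recheck the stapler and ink pad at the end, but the arm never went near them.
- **Disagreement:** the jaws closed to 56 mm rather than the cap's 58 mm, so the pads may have held partly on the skirt. The cap still turned and lifted with no sign of slipping.

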